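# Shut and latch the staple case

### The arm

A 6-joint arm with a two-finger parallel gripper is mounted at the origin on the work surface. World frame = base frame: x ahead of the robot, y to its left, z up, the work surface at z = 0. Lengths are in m, angles in rad, forces in N, time in s.
With the tool pointing down it reaches from about 0.375 to 0.975 m from the base axis. Payload 3.8 kg.
Tool frame: the origin (TCP) lies midway between the tips of the shut fingers; the grasp point (between the pads) lies 19 mm behind it; z points along the fingers, y is the line along which they close (so a half turn about z gives the same grasp; the last joint's range is limited). The gripper opens to 85 mm and grips with 20 to 120 N. Pads are 22 mm wide; open, the fingers measure 114 mm over their backs; the gripper's body (76 mm by 85 mm) begins 54 mm behind the grasp point. The pads swing forward as they close: fully open they stand 13 mm farther back than shut.
Start: joints at [-0.037, 0.264, 1.604, -0, 1.274, -0.037], TCP at [0.675, -0, 0.205] pointing down, gripper open.
Joint ranges: [-2.63, 2.63], [-0.94, 2.18], [0.31, 2.57], [-1.31, 4.45], [0, 2.66], [-2.55, 2.55]. Speed limits (rad/s): [2.57, 2.57, 3.14, 3.14, 3.14, 3.14].

### API

Orientations are given as a rotation vector (axis times angle).
In Python, from workcell import bot, read_camera, camera_info, ticket gives the robot as it stands.
- The arm moves only by the tool servo_tool, never from a script. Its argument "targets" is a list of rows, each an object of numbers: "hand": the closure, from -1 (fully open) to 1 (shut); "x", "y", "z": the shift along the tool's x, y, z as a fraction of full scale; "roll": the turn about the tool's z as a fraction of full scale. In form: [{"hand": .., "x": .., "y": .., "z": .., "roll": ..}, ...]. A call has 1 to 10 rows; each row is the pose to reach, as a shift and turn from the pose commanded when the call began, along the tool's axes at that moment, turning the shorter way round; what a row does not reach only later rows make up. Full scale, the value 1, is 50 cm for a shift and 180 degrees for a turn. A row lasts 1/12 s, in which the tool goes at most 41.7 mm and 7.16 degrees, less where a joint would pass 70% of its speed; a pose out of reach is approached as far as the arm can. A call with a number of a shift or a turn outside -1 to 1 is refused whole. A call with a gripper value outside its range is refused whole. The fingers move at their own pace and stop on an object; "grip_force" is the grip in N (left out, the last holds). Time passes only in rows, so rows that repeat a pose let the fingers close. It gives the time, the measured TCP pose, the force, the opening and the grip force at its end, in the units of the state.
- bot.read_state(): the state, without advancing time (a new reading comes with each control period).
- read_camera(name): name is "scene" or "side" or "wrist"; returns the picture (384x512x3 uint8, red, green, blue); there is no depth.
- camera_info(name): a dict with "fx", "fy", "cx", "cy" (pixels), "eye" and "orientation" of the camera in the world; the wrist camera has in their place "T_tool_cam" (4x4, takes a point from camera to tool coordinates, whose origin is the TCP and whose axes are the flange's). Camera axes: x right, y down, z forward; pixel columns grow to the right and rows downward; lengths in m; the calibration is good to about 2 mm. A picture is of the moment at which its call begins: read the wrist's pose just before it. camera_info takes no time and is no camera call.
- ticket.finish_job(): hands the job in; it is judged then, once.
The state is a dict: "time": time; "q": joint angles; "joint_vel": joint speeds; "joint_torque": joint torques, N m; "tool_pos": TCP position; "tcp_rot": TCP orientation; "wrist_force": force on the tool from outside, world axes, zero at the start; "torque": the same for the moment, N m; "width": opening from 0.0 (shut) to 1.0 (fully open); "grip_force": force on a finger pad.
Only numpy, scipy, OpenCV 4.12 (cv2) and the standard library are available. Lean on these libraries where they do the work, as an engineer would, in place of code of your own. Each camera call takes 0.05 s, during which the arm holds its last target. There are 200 camera calls.

### The job

The assortment case of staples and tacks on the bench has been left open. Push its lid down until it is fully shut, and only then push the two black latches on its front in against the case until both are fully home. It is all pushing work with closed fingers: do not lift the case or shove it out of its place, and leave the things around it where they are.

Things in the scene. Friction and masses are not known exactly. Their poses are not given: they have to be found in the camera images.
- case: Blue assortment case of staples, about 4 kg, loose on the bench: tub 200 (x) x 300 (y) x 48 mm high, 60 mm with the lid shut. Origin: centre of its underside. Lid hinge at its rear: x = +100 mm, 48 mm up. Its front (-x, to the robot, turned up to 0.35 rad) has latches at y = +100 and -100 mm and between them a fixed black handle 84 mm long, sticking out 28 mm at 32 mm height.
- lid (a joint): Lid angle in rad about the rear hinge: 0 = shut flat, grows as its front edge rises; starts half open, between 0.4 and 0.75. The hinge is stiff: the lid stays where it is left. About 2 to 5 N downward on it half way along closes it.
- lid_front (a point): Middle of the front edge of the lid's top face. The lid is a flat plate with blue frame and clear window, 200 mm from hinge to front edge, 300 mm wide, 12 mm thick; when shut its top is 60 mm above the bench.
- latch_left (a joint): Angle in rad of the left latch (case y = +100 mm): 0 = home, upright against the case front, its nose over the lid's lip; grows as it leans out towards case -x; starts at 0.3 to 0.55, stop at 0.6. Stiff: stays where left; 2 to 5 N inward at its upper edge moves it. A latch already home keeps the lid from closing.
- latch_left_edge (a point): Middle of the free upper edge of the left latch: black flap 44 mm wide, 47 mm long, 5 mm thick, hinged along its bottom edge 14 mm above the bench at case x = -109 mm. Leaning out 0.55 rad this edge is 25 mm before the hinge and 54 mm above the bench; home, it is right above the hinge, 61 mm above the bench.
- latch_right (a joint): Angle in rad of the right latch (case y = -100 mm); as the left one.
- latch_right_edge (a point): Middle of the free upper edge of the right latch; the same flap as the left one.
- packet: Cardboard packet of staples, 45 x 70 x 32 mm high, loose in front of the case between the latches; origin at the centre of its underside. Leave alone.
- hammer: Upholsterer's hammer 260 mm long lying beside the case on its -y side. Leave alone.
- can: Glue can, 84 mm diameter, 150 mm high, standing beside the case on its +y side; origin at the centre of its underside. Leave alone.
- jar: Small jar, 60 mm diameter, 75 mm high, standing beside the case on its +y side; origin at the centre of its underside. Leave alone.

How it is judged:
On the way, in this order (a step that is already met when the one before it is completed fails the run):
1. the lid is fully shut while both latches still stand open (value of joint lid below 0.03 rad and value of joint each of latch_left, latch_right above 0.2 rad), for 0.2 s.
2. both latches are home with the lid shut (value of joint lid below 0.03 rad and value of joint each of latch_left, latch_right below 0.08 rad), for 0.2 s.
At the end, for the whole second after the job is handed in: Lid shut (within 0.03 rad, 6 mm at its front edge), both latches home (within 0.08 rad, 4 mm at the upper edge), the case flat, at rest and within 40 mm of where it stood, packet, hammer, can and jar within 30 mm of where they were (all of step 2 and distance of case from where it was at the start of the episode below 0.04 m and angle between case's own z axis and vertical below 0.03 rad and linear speed of case below 0.01 m/s and distance of each of packet, hammer, can, jar from where it was at the start of the episode below 0.03 m); the robot touches nothing.
It fails at once if the case is lifted or tipped (height (world z) of case above 0.012 m or angle between case's own z axis and vertical above 0.08 rad).
It fails at once if the case is shoved out of its place (more than 40 mm) (distance of case from where it was at the start of the episode above 0.04 m).
It fails at once if a thing beside the case is moved, lifted or knocked over (distance of any of packet, hammer, can, jar from where it was at the start of the episode above 0.03 m).
It also fails if it takes over 64 s, if anything falls off the work surface, if the arm or the gripper's body presses on something with over 40 N, if the wrist force passes 120 N, or if a joint passes its speed limit or range.

## Working session

There is one attempt and no reset: what is moved stays moved. The work goes in short steps, Python scripts to look and compute and a tool call to move; the robot and the scene stay as the last step left them, time stands still between calls to the robot, and variables do not carry over. Pictures are saved under pics/ and viewed, at most 10 in all, crops included, and the job is handed in when it is done.

Besides the shell and the picture viewer there is one more tool, called after "Call:" by a JSON object that holds its "fn" and its "kwargs". servo_tool: Moves the arm, as the interface text tells. Its arguments: {"type":"object","properties":{"targets":{"type":"array"},"grip_force":{"type":"number"}},"required":["targets"]}

```bash
mkdir -p pics
python3 - <<'E'
from workcell import bot, read_camera, camera_info
import cv2,numpy as np
np.set_printoptions(precision=4,suppress=True)
s=bot.read_state();print(s['time'],s['tool_pos'],s['tcp_rot'],s['width'])
for n in("scene","side","wrist"):
    im=read_camera(n);cv2.imwrite(f"pics/{n}0.png",im[:,:,::-1]);print(n,camera_info(n))
E
```

```text
0.0 [0.6742 0.     0.2037] [-2.2202 -2.2203  0.0025] 0.9997812976999269
scene {'fx': 365.8805552320716, 'fy': 365.8805552320716, 'cx': 256.6498840201948, 'cy': 187.34054867735352, 'eye': array([1.051 , 0.1705, 0.884 ]), 'orientation': array([-1.6841, -2.1998,  0.5735])}
side {'fx': 352.06603751501035, 'fy': 352.06603751501035, 'cx': 258.0385905196085, 'cy': 192.99460969848715, 'eye': array([ 0.5037, -0.5752,  0.55  ]), 'orientation': array([-2.1945,  0.1412, -0.0759])}
wrist {'fx': 281.6102971710408, 'fy': 281.6102971710408, 'cx': 252.79437911507793, 'cy': 187.52530688335835, 'T_tool_cam': array([[-0.0002, -0.9651, -0.2621,  0.0655],
       [ 1.    , -0.0003,  0.0005,  0.001 ],
       [-0.0006, -0.2621,  0.9651, -0.1686],
       [ 0.    ,  0.    ,  0.    ,  1.    ]])}
```

View pics/scene0.png

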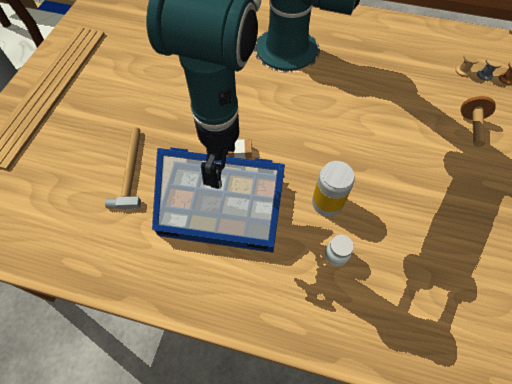

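View pics/side0.png

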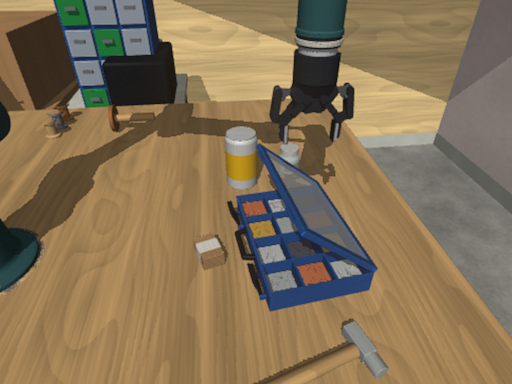

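View pics/wrist0.png

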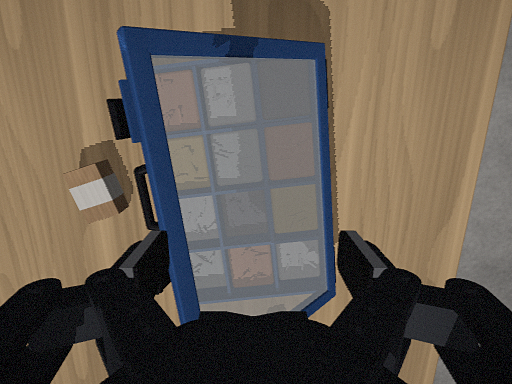

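The scene view shows the lid outline with corners at about (157,150), (283,165), (274,248) and (153,233). The side view shows the open lid, the near front bottom corner of the tub at about (268,302), both black latches, and the packet at (209,250). The wrist view shows the left latch at (117,119). I'll zoom into the side view and measure.

Run:
```python
import cv2
im=cv2.imread("pics/side0.png")[130:320,190:390]
cv2.imwrite("pics/side0c.png",cv2.resize(im,None,fx=3,fy=3,interpolation=cv2.INTER_CUBIC))
im=cv2.imread("pics/scene0.png")[120:270,130:370]
cv2.imwrite("pics/scene0c.png",cv2.resize(im,None,fx=3,fy=3,interpolation=cv2.INTER_CUBIC))
```

```text
(no output)
```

View pics/side0c.png

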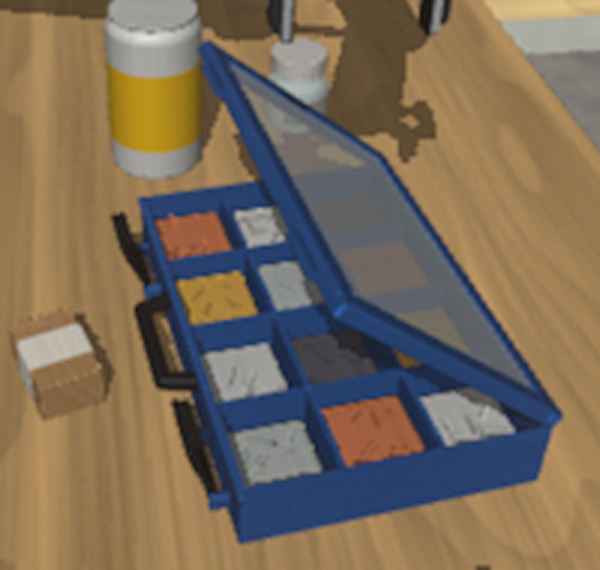

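View pics/scene0c.png

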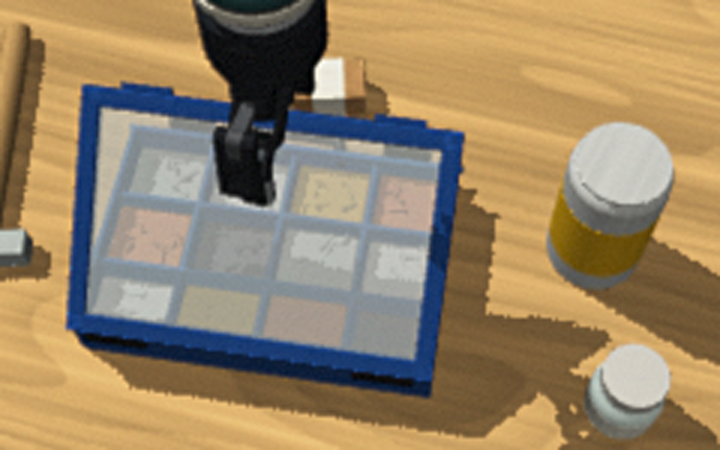

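```bash
cat > h.py <<'E'
import numpy as np
from scipy.spatial.transform import Rotation as R
from workcell import camera_info,bot
def ray(n,u,v,s=None):
    c=camera_info(n);d=np.array([(u-c['cx'])/c['fx'],(v-c['cy'])/c['fy'],1])
    if n=='wrist':
        s=s or bot.read_state();Rt=R.from_rotvec(s['tcp_rot']).as_matrix();T=np.array(c['T_tool_cam'])
        return Rt@T[:3,3]+s['tool_pos'],Rt@T[:3,:3]@d
    return np.array(c['eye']),R.from_rotvec(c['orientation']).as_matrix()@d
def plane(n,u,v,z,s=None):
    e,d=ray(n,u,v,s);return e+d*(z-e[2])/d[2]
def tri(a,b):
    (e,d),(f,g)=ray(*a),ray(*b)
    t=np.linalg.lstsq(np.c_[d,-g],f-e,rcond=None)[0];p,q=e+t[0]*d,f+t[1]*g
    return (p+q)/2,np.linalg.norm(p-q)
E
python3 - <<'E'
from h import *
np.set_printoptions(precision=4,suppress=True)
for n,a,b in (('front-y',(305,231),(158.3,149)),('front+y',(258.3,145),(284.3,164)),('rear-y',(376.7,267.3),(153.3,228.3)),('rear+y',(318.3,182.7),(275.7,242.7))):
    print(n,*tri(('side',*a),('scene',*b)))
for n,p,z in(('tub front-y bot',(270,310),0),('tub rear-y bot',(368.3,290),0),('tub front+y top',(237.3,196.7),.048),('latchL edge far',(227.8,201.5),.055),('latchR edge far',(249.5,264.5),.055),('packet',(202,243),.032),('packet',(220,248),.032),('can',(241,187),0)):print(n,plane('side',*p,z))
for p in((108,100),(116,139)):print('wristL',plane('wrist',*p,.055))
for p in((127,30),(190,318),(323,45),(332,295)):print('wrist lid',plane('wrist',*p,.06),plane('wrist',*p,.14))
E
```

```text
front-y [ 0.6296 -0.1792  0.181 ] 0.0012336153476992335
front+y [0.5936 0.1142 0.179 ] 0.004441403159956873
rear-y [ 0.7788 -0.1612  0.0584] 0.002646066587293983
rear+y [0.7426 0.1318 0.0562] 0.01610526730158983
tub front-y bot [ 0.5781 -0.1866  0.    ]
tub rear-y bot [ 0.7734 -0.1662  0.    ]
tub front+y top [0.5436 0.1026 0.048 ]
latchL edge far [0.5197 0.0773 0.055 ]
latchR edge far [ 0.5482 -0.1223  0.055 ]
packet [ 0.4582 -0.029   0.032 ]
packet [ 0.4949 -0.0485  0.032 ]
can [0.5611 0.2104 0.    ]
wristL [0.5191 0.077  0.055 ]
wristL [0.5224 0.0354 0.055 ]
wrist lid [0.5496 0.1437 0.06  ] [0.5818 0.1236 0.14  ]
wrist lid [ 0.5926 -0.1974  0.06  ] [ 0.6138 -0.1302  0.14  ]
wrist lid [0.7463 0.1299 0.06  ] [0.7282 0.1134 0.14  ]
wrist lid [ 0.7768 -0.1623  0.06  ] [ 0.751 -0.104  0.14 ]
```

Both views agree: yaw ≈ 0.12 rad, case centre ≈ (0.657, -0.029), and lid angle ≈ 0.66 with the front edge at z ≈ 0.18. The latches lean out about 0.3, with edges near case x ≈ -0.12. I'll close the fingers, move above the lid at case x ≈ -0.01, and start down.

Call:
{"fn": "servo_tool", "kwargs": {"targets": [{"hand":1,"x":0,"y":0,"z":0,"roll":0},{"hand":1,"x":0,"y":0,"z":0,"roll":0},{"hand":1,"x":0,"y":0,"z":0,"roll":0},{"hand":1,"x":0,"y":0,"z":0,"roll":0},{"hand":1,"x":-0.06,"y":-0.054,"z":0,"roll":0},{"hand":1,"x":-0.06,"y":-0.054,"z":0,"roll":0},{"hand":1,"x":-0.06,"y":-0.054,"z":0.04,"roll":0},{"hand":1,"x":-0.06,"y":-0.054,"z":0.06,"roll":0},{"hand":1,"x":-0.06,"y":-0.054,"z":0.08,"roll":0},{"hand":1,"x":-0.06,"y":-0.054,"z":0.08,"roll":0}], "grip_force": 40}}

```text
time: 0.98
tool_pos: [0.6461, -0.0297, 0.1618]
tcp_rot: [-2.219, -2.219, 0.005]
wrist_force: [-0.6, -0.1, -0.4]
width: 0.0
grip_force: 0.0
```

Call:
{"fn": "servo_tool", "kwargs": {"targets": [{"hand":1,"x":0,"y":0,"z":0.016,"roll":0},{"hand":1,"x":0,"y":0,"z":0.032,"roll":0},{"hand":1,"x":0,"y":0,"z":0.048,"roll":0},{"hand":1,"x":0,"y":0,"z":0.064,"roll":0},{"hand":1,"x":0,"y":0,"z":0.08,"roll":0},{"hand":1,"x":0,"y":0,"z":0.096,"roll":0}]}}

```text
time: 1.48
tool_pos: [0.6485, -0.03, 0.1169]
tcp_rot: [2.221, 2.221, 0.001]
wrist_force: [0.5, -0.1, 3.1]
width: -0.0
grip_force: 1.1
```

Call:
{"fn": "servo_tool", "kwargs": {"targets": [{"hand":1,"x":0,"y":0,"z":0.012,"roll":0},{"hand":1,"x":0,"y":0,"z":0.024,"roll":0},{"hand":1,"x":0,"y":0,"z":0.036,"roll":0},{"hand":1,"x":0,"y":0,"z":0.048,"roll":0},{"hand":1,"x":0,"y":0,"z":0.06,"roll":0},{"hand":1,"x":0,"y":0,"z":0.072,"roll":0},{"hand":1,"x":0,"y":0,"z":0.084,"roll":0},{"hand":1,"x":0,"y":0,"z":0.096,"roll":0},{"hand":1,"x":0,"y":0,"z":0.1,"roll":0}]}}

```text
time: 2.23
tool_pos: [0.647, -0.0301, 0.0655]
tcp_rot: [-2.22, -2.22, 0.002]
wrist_force: [-1.7, -0.1, 1.3]
width: -0.003
grip_force: 1.1
```

Call:
{"fn": "servo_tool", "kwargs": {"targets": [{"hand":1,"x":0,"y":0,"z":0.004,"roll":0},{"hand":1,"x":0,"y":0,"z":0.008,"roll":0},{"hand":1,"x":0,"y":0,"z":0.012,"roll":0},{"hand":1,"x":0,"y":0,"z":0.012,"roll":0},{"hand":1,"x":0,"y":0,"z":0.012,"roll":0}]}}

```text
time: 2.65
tool_pos: [0.6481, -0.03, 0.0609]
tcp_rot: [2.221, 2.221, 0.0]
wrist_force: [-1.0, 0.1, -0.3]
width: 0.005
grip_force: 0.0
```

Call:
{"fn": "servo_tool", "kwargs": {"targets": [{"hand":1,"x":0,"y":0,"z":0.002,"roll":0},{"hand":1,"x":0,"y":0,"z":0.004,"roll":0},{"hand":1,"x":0,"y":0,"z":0.006,"roll":0},{"hand":1,"x":0,"y":0,"z":0.006,"roll":0}]}}

```text
time: 2.98
tool_pos: [0.648, -0.03, 0.058]
tcp_rot: [-2.221, -2.221, 0.0]
wrist_force: [-0.8, 0.8, 2.3]
width: 0.003
grip_force: 0.8
```

Call:
{"fn": "servo_tool", "kwargs": {"targets": [{"hand":1,"x":0,"y":0,"z":0.002,"roll":0},{"hand":1,"x":0,"y":0,"z":0.004,"roll":0},{"hand":1,"x":0,"y":0,"z":0.006,"roll":0},{"hand":1,"x":0,"y":0,"z":0.006,"roll":0}]}}

```text
time: 3.32
tool_pos: [0.6478, -0.03, 0.0548]
tcp_rot: [-2.221, -2.221, 0.0]
wrist_force: [-0.3, -0.8, 1.6]
width: 0.004
grip_force: 0.8
```

The tip is at 0.055, below the expected lid height of 0.060, and the force is still low. I'll look before pushing further.

Run:
```python
from workcell import bot, read_camera
import cv2
s=bot.read_state();print(s['wrist_force'],s['tool_pos'])
im=read_camera("side")[130:330,190:400,::-1]
cv2.imwrite("pics/side1.png",cv2.resize(im,None,fx=2.9,fy=2.9,interpolation=cv2.INTER_CUBIC))
```

```text
[-0.31102867 -0.78027031  1.58683466] [ 0.64783081 -0.03004644  0.05477774]
```

View pics/side1.png

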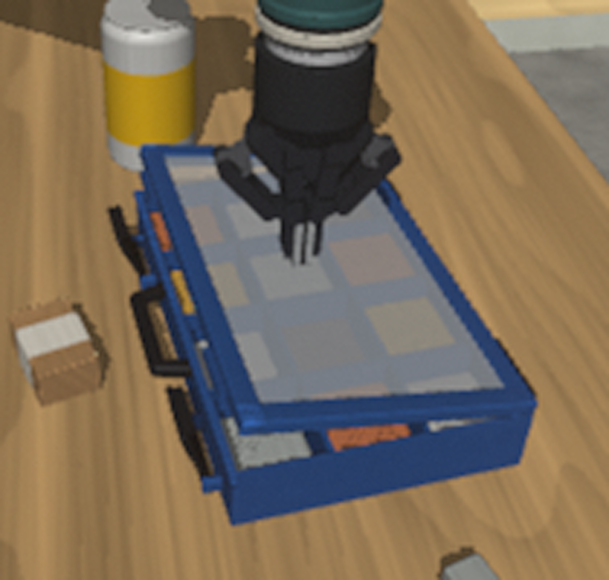

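The side view shows the lid still open by about 2 cm at its front edge (front corner at crop (240,425)). The tip sits in the recessed window. The tub corner is still at (270,310), so the case has not moved. I'll go up and press on the front frame bar instead.

Call:
{"fn": "servo_tool", "kwargs": {"targets": [{"hand":1,"x":0,"y":0,"z":-0.06,"roll":0},{"hand":1,"x":0,"y":0,"z":-0.12,"roll":0},{"hand":1,"x":-0.01,"y":-0.08,"z":-0.12,"roll":0},{"hand":1,"x":-0.018,"y":-0.15,"z":-0.12,"roll":0},{"hand":1,"x":-0.018,"y":-0.15,"z":-0.12,"roll":0},{"hand":1,"x":-0.018,"y":-0.15,"z":-0.08,"roll":0},{"hand":1,"x":-0.018,"y":-0.15,"z":-0.07,"roll":0},{"hand":1,"x":-0.018,"y":-0.15,"z":-0.06,"roll":0},{"hand":1,"x":-0.018,"y":-0.15,"z":-0.05,"roll":0},{"hand":1,"x":-0.018,"y":-0.15,"z":-0.04,"roll":0}]}}

```text
time: 4.2
tool_pos: [0.5736, -0.039, 0.0748]
tcp_rot: [2.221, 2.221, 0.0]
wrist_force: [0.4, -0.4, 0.2]
width: 0.0
grip_force: 0.0
```

Call:
{"fn": "servo_tool", "kwargs": {"targets": [{"hand":1,"x":0,"y":0,"z":0.006,"roll":0},{"hand":1,"x":0,"y":0,"z":0.012,"roll":0},{"hand":1,"x":0,"y":0,"z":0.018,"roll":0},{"hand":1,"x":0,"y":0,"z":0.024,"roll":0},{"hand":1,"x":0,"y":0,"z":0.024,"roll":0}]}}

```text
time: 4.62
tool_pos: [0.573, -0.039, 0.0627]
tcp_rot: [-2.221, -2.221, 0.0]
wrist_force: [-0.5, 0.1, 0.9]
width: -0.004
grip_force: 0.0
```

Call:
{"fn": "servo_tool", "kwargs": {"targets": [{"hand":1,"x":0,"y":0,"z":0.004,"roll":0},{"hand":1,"x":0,"y":0,"z":0.008,"roll":0},{"hand":1,"x":0,"y":0,"z":0.012,"roll":0},{"hand":1,"x":0,"y":0,"z":0.012,"roll":0},{"hand":1,"x":0,"y":0,"z":0.012,"roll":0}]}}

```text
time: 5.03
tool_pos: [0.573, -0.039, 0.0569]
tcp_rot: [-2.221, -2.221, -0.0]
wrist_force: [-1.0, 0.5, -0.1]
width: -0.002
grip_force: 0.0
```

Run:
```python
from workcell import bot, read_camera
import cv2,numpy as np
a=cv2.resize(read_camera("side")[150:320,210:390,::-1],(400,378),interpolation=cv2.INTER_CUBIC)
b=cv2.resize(read_camera("wrist")[:,:,::-1],(400,300))
cv2.imwrite("pics/c2.png",np.hstack([a,np.vstack([b,np.zeros((78,400,3),np.uint8)])]))
```

```text
(no output)
```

View pics/c2.png

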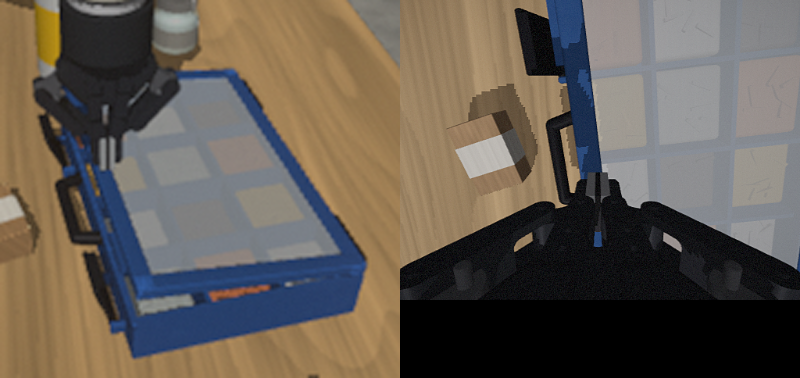

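The side view shows the tip at crop (105,165) next to the frame. The near lid corner at (137,275) is still raised. I'll check both by projection.

```bash
cat >> h.py <<'E'
def proj(n,p):
    c=camera_info(n);q=R.from_rotvec(c['orientation']).as_matrix().T@(np.array(p)-c['eye'])
    return np.array([c['cx']+c['fx']*q[0]/q[2],c['cy']+c['fy']*q[1]/q[2]])
def W(x,y,z,c=(.657,-.029),a=.12):
    return np.array([c[0]+x*np.cos(a)-y*np.sin(a),c[1]+x*np.sin(a)+y*np.cos(a),z])
E
python3 - <<'E'
from h import *
f=lambda p:((proj('side',p)-[210,150])*2.222).round(0)
print('tcp',f(bot.read_state()['tool_pos']))
for t in(0,.05,.1,.15,.2):
    c,s=np.cos(t),np.sin(t)
    print(t,[f(W(.1-.2*c+.012*s,y,.048+.2*s+.012*c)) for y in(-.15,.15)],f(W(.1+.012*s,-.15,.048+.012*c)))
print('tub front corner top/bot',f(W(-.1,-.15,.048)),f(W(-.1,-.15,0)),'rear',f(W(.1,-.15,0)))
E
```

```text
tcp [104. 184.]
0 [array([133., 312.]), array([56., 92.])] [366. 264.]
0.05 [array([134., 303.]), array([57., 84.])] [367. 263.]
0.1 [array([136., 294.]), array([58., 77.])] [367. 263.]
0.15 [array([139., 285.]), array([59., 69.])] [368. 263.]
0.2 [array([142., 276.]), array([61., 61.])] [369. 263.]
tub front corner top/bot [132. 322.] [131. 359.] rear [353. 311.]
```

Run:
```python
from h import *
from workcell import read_camera
import cv2
print('open tips t0',proj('side',[.674-.0425,0,.217]),proj('side',[.674+.0425,0,.217]))
print('shot1 tip (crop2.9)',[((proj('side',[.648,-.03,z])-[190,130])*2.9).round() for z in(.055,.08)])
s=bot.read_state();print(s['tool_pos'],s['wrist_force'],s['joint_torque'],s['q'])
a=cv2.resize(read_camera("side")[150:290,210:310,::-1],None,fx=4,fy=4,interpolation=cv2.INTER_CUBIC)
b=cv2.resize(read_camera("scene")[120:250,140:230,::-1],None,fx=4,fy=4,interpolation=cv2.INTER_CUBIC)
o=np.zeros((560,760,3),np.uint8);o[:,:400]=a;o[:520,400:]=b
cv2.imwrite("pics/c3.png",o)
print('scene tcp',(proj('scene',s['tool_pos'])-[140,120])*4+[400,0],'side',(proj('side',s['tool_pos'])-[210,150])*4)
```

```text
open tips t0 [284.93841853 153.77272641] [328.23201352 151.04547916]
shot1 tip (crop2.9) [array([295., 283.]), array([297., 256.])]
[ 0.57294792 -0.03894878  0.05698291] [-0.15677074  0.01303231 -0.44584355] [-8.66082060e-03 -4.35325313e+01 -3.16645968e+01 -1.16897732e-03
 -2.72649406e-03 -5.76111165e-05] [-1.11305748e-01  2.11850471e-01  1.96026371e+00  1.07145452e-04
  9.69533167e-01 -1.11344867e-01]
scene tcp [745.02929424 203.08398711] side [187.8715573  330.48994591]
```

View pics/c3.png

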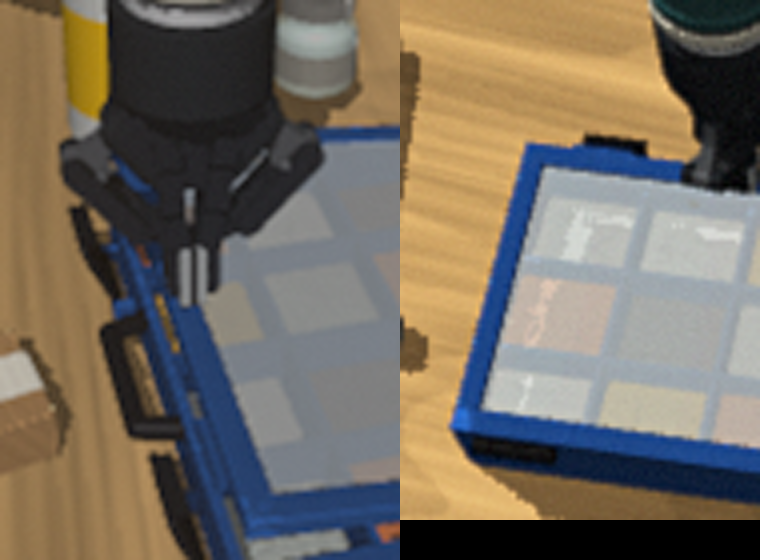

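The fingertips are drawn higher than the reported TCP: the tip is at crop (190,305), while the TCP projects to (188,330). I'll triangulate the tip and the lid corner.

Run:
```python
from h import *
np.set_printoptions(precision=4,suppress=True)
print('tip',tri(('side',257.5,226),('scene',228,167)))
print('lid corner -y',tri(('side',271.7,273.8),('scene',171.75,156.75)))
print('rear -y',tri(('side',210+366/2.222,150+264/2.222),('scene',140+55/4,120+422/4)))
```

```text
tip (array([ 0.5725, -0.0348,  0.0731]), np.float64(0.004828767656392465))
lid corner -y (array([ 0.5832, -0.1805,  0.0877]), np.float64(0.0072657012945330605))
rear -y (array([ 0.7727, -0.1637,  0.0586]), np.float64(0.005018140160255186))
```

The fingertips really end about 20 mm above the reported TCP, so the tip is only just reaching the frame. I'll keep lowering and watch the force.

Call:
{"fn": "servo_tool", "kwargs": {"targets": [{"hand":1,"x":0,"y":0,"z":0.004,"roll":0},{"hand":1,"x":0,"y":0,"z":0.008,"roll":0},{"hand":1,"x":0,"y":0,"z":0.012,"roll":0},{"hand":1,"x":0,"y":0,"z":0.016,"roll":0},{"hand":1,"x":0,"y":0,"z":0.016,"roll":0}]}}

```text
time: 5.65
tool_pos: [0.5728, -0.039, 0.0485]
tcp_rot: [-2.221, -2.221, 0.001]
wrist_force: [-1.1, -1.1, 0.2]
width: 0.001
grip_force: 0.0
```

Call:
{"fn": "servo_tool", "kwargs": {"targets": [{"hand":1,"x":0,"y":0,"z":0.004,"roll":0},{"hand":1,"x":0,"y":0,"z":0.008,"roll":0},{"hand":1,"x":0,"y":0,"z":0.012,"roll":0},{"hand":1,"x":0,"y":0,"z":0.012,"roll":0}]}}

```text
time: 5.98
tool_pos: [0.5728, -0.039, 0.0426]
tcp_rot: [-2.221, -2.221, 0.0]
wrist_force: [1.1, 0.5, -0.7]
width: 0.003
grip_force: 0.0
```

Run:
```python
from h import *
from workcell import read_camera
import cv2
s=bot.read_state();print(s['tool_pos'],s['wrist_force'])
a=cv2.resize(read_camera("side")[150:290,200:300,::-1],None,fx=4,fy=4,interpolation=cv2.INTER_CUBIC)
b=cv2.resize(read_camera("wrist")[:,:,::-1],(400,300))
o=np.zeros((560,800,3),np.uint8);o[:,:400]=a;o[:300,400:]=b
cv2.imwrite("pics/c4.png",o)
```

```text
[ 0.57283439 -0.03900979  0.04255313] [ 1.08385191  0.47755946 -0.66932426]
```

View pics/c4.png

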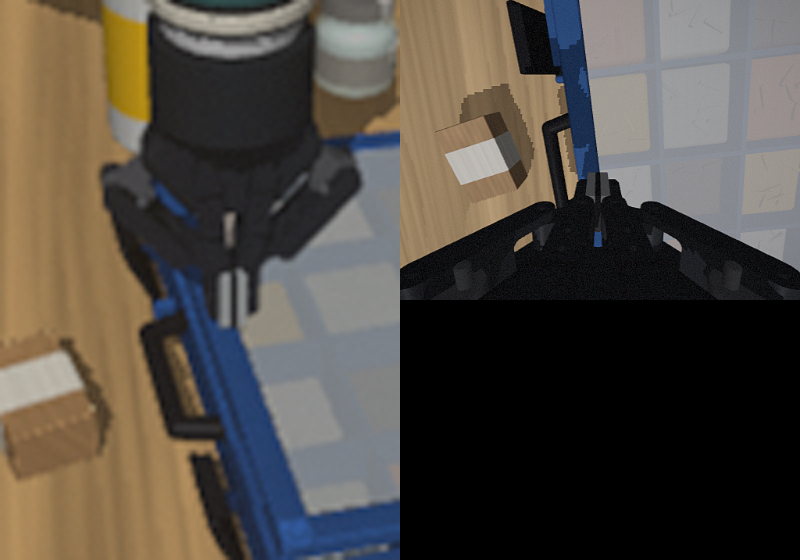

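The lid is following the tip: the corner is now at pixel ≈ (271,284), so θ ≈ 0.09, and the tip bears on the inner part of the frame. The tip offset is about 30 mm. I'll continue until the force rises.

Call:
{"fn": "servo_tool", "kwargs": {"targets": [{"hand":1,"x":0,"y":0,"z":0.004,"roll":0},{"hand":1,"x":0,"y":0,"z":0.008,"roll":0},{"hand":1,"x":0,"y":0,"z":0.012,"roll":0},{"hand":1,"x":0,"y":0,"z":0.016,"roll":0},{"hand":1,"x":0,"y":0,"z":0.016,"roll":0}]}}

```text
time: 6.5
tool_pos: [0.5727, -0.039, 0.0345]
tcp_rot: [-2.221, -2.221, 0.0]
wrist_force: [-0.6, -0.2, -0.4]
width: -0.003
grip_force: 0.0
```

Call:
{"fn": "servo_tool", "kwargs": {"targets": [{"hand":1,"x":0,"y":0,"z":0.004,"roll":0},{"hand":1,"x":0,"y":0,"z":0.008,"roll":0},{"hand":1,"x":0,"y":0,"z":0.008,"roll":0},{"hand":1,"x":0,"y":0,"z":0.008,"roll":0}]}}

```text
time: 6.83
tool_pos: [0.5732, -0.039, 0.0335]
tcp_rot: [2.221, 2.221, -0.0]
wrist_force: [-7.0, -0.2, 16.0]
width: 0.0
grip_force: 8.0
```

The lid is shut: 16 N at reported z = 0.0335, so the tip sits about 27 mm above the TCP. I'll lift, go in front of the left latch, and lower there.

Call:
{"fn": "servo_tool", "kwargs": {"targets": [{"hand":1,"x":0,"y":0,"z":-0.08,"roll":0},{"hand":1,"x":0,"y":0,"z":-0.16,"roll":0},{"hand":1,"x":0.06,"y":-0.07,"z":-0.16,"roll":0},{"hand":1,"x":0.12,"y":-0.14,"z":-0.16,"roll":0},{"hand":1,"x":0.187,"y":-0.204,"z":-0.16,"roll":0},{"hand":1,"x":0.187,"y":-0.204,"z":-0.16,"roll":0}]}}

```text
time: 7.33
tool_pos: [0.4668, 0.0569, 0.1104]
tcp_rot: [-2.218, -2.22, 0.002]
wrist_force: [-0.8, 0.5, -0.6]
width: 0.002
grip_force: 0.0
```

Run:
```python
from h import *
from workcell import read_camera
import cv2
s=bot.read_state();print(s['tool_pos'],s['wrist_force'])
a=cv2.resize(read_camera("side")[180:320,210:350,::-1],None,fx=4,fy=4,interpolation=cv2.INTER_CUBIC)
cv2.imwrite("pics/c5.png",a)
for t in(0,.03,.06):
    c,q=np.cos(t),np.sin(t);print(t,[((proj('side',W(.1-.2*c+.012*q,y,.048+.2*q+.012*c))-[210,180])*4).round() for y in(-.15,)])
for n,y in(('L',.1),('R',-.1)):
  for t in(0,.3,.5):print(n,t,[((proj('side',W(-.109-.047*np.sin(t),y+d,.014+.047*np.cos(t)))-[210,180])*4).round() for d in(.022,-.022)])
```

```text
[0.4667716  0.05690436 0.11042279] [-0.82694263  0.54925273 -0.60213246]
0 [array([239., 441.])]
0.03 [array([240., 432.])]
0.06 [array([242., 422.])]
L 0 [array([96., 74.]), array([111., 120.])]
L 0.3 [array([72., 80.]), array([ 86., 127.])]
L 0.5 [array([58., 88.]), array([ 71., 134.])]
R 0 [array([178., 323.]), array([202., 394.])]
R 0.3 [array([149., 331.]), array([172., 403.])]
R 0.5 [array([132., 340.]), array([153., 413.])]
```

View pics/c5.png

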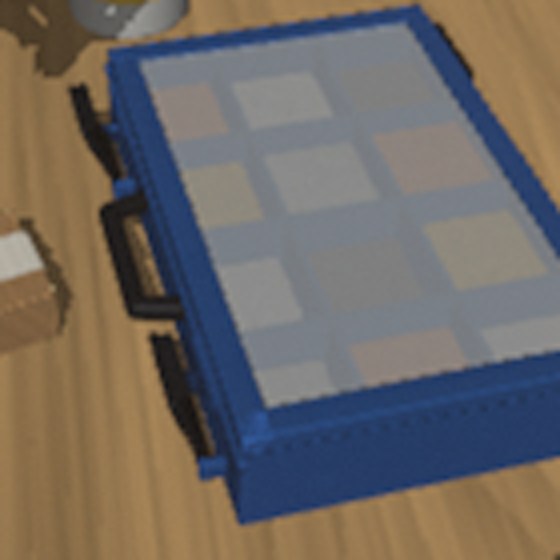

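The side view shows the lid flush (corner at crop (243,440), matching shut). Both latches are still leaning out about 0.3: left far edge at (72,88), right at (152,337). I'll lower and approach the left latch.

Call:
{"fn": "servo_tool", "kwargs": {"targets": [{"hand":1,"x":0,"y":0,"z":0.06,"roll":0},{"hand":1,"x":0,"y":0,"z":0.12,"roll":0},{"hand":1,"x":0,"y":0,"z":0.176,"roll":0},{"hand":1,"x":0,"y":0,"z":0.176,"roll":0},{"hand":1,"x":0.002,"y":0.02,"z":0.176,"roll":0},{"hand":1,"x":0.005,"y":0.04,"z":0.176,"roll":0},{"hand":1,"x":0.006,"y":0.05,"z":0.176,"roll":0},{"hand":1,"x":0.007,"y":0.06,"z":0.176,"roll":0},{"hand":1,"x":0.007,"y":0.06,"z":0.176,"roll":0}]}}

```text
time: 8.13
tool_pos: [0.5044, 0.0582, 0.0251]
tcp_rot: [2.219, 2.219, 0.005]
wrist_force: [0.3, -0.8, -0.3]
width: -0.001
grip_force: 0.0
```

Call:
{"fn": "servo_tool", "kwargs": {"targets": [{"hand":1,"x":0.001,"y":0.008,"z":0,"roll":0},{"hand":1,"x":0.002,"y":0.016,"z":0,"roll":0},{"hand":1,"x":0.003,"y":0.024,"z":0,"roll":0},{"hand":1,"x":0.003,"y":0.024,"z":0,"roll":0}]}}

```text
time: 8.47
tool_pos: [0.5146, 0.0596, 0.0259]
tcp_rot: [2.22, 2.221, 0.002]
wrist_force: [-4.8, -1.3, 14.4]
width: 0.002
grip_force: 7.9
```

The 14 N upward force means the tip was riding on the flap's top edge. I'll back off, lower 14 mm, and come in again.

Call:
{"fn": "servo_tool", "kwargs": {"targets": [{"hand":1,"x":-0.005,"y":-0.04,"z":0,"roll":0},{"hand":1,"x":-0.006,"y":-0.06,"z":0,"roll":0},{"hand":1,"x":-0.006,"y":-0.06,"z":0.02,"roll":0},{"hand":1,"x":-0.006,"y":-0.06,"z":0.02,"roll":0},{"hand":1,"x":-0.006,"y":-0.06,"z":0.02,"roll":0}]}}

```text
time: 8.88
tool_pos: [0.4823, 0.0565, 0.0121]
tcp_rot: [-2.221, -2.221, 0.002]
wrist_force: [-0.0, -0.0, 0.5]
width: 0.003
grip_force: 0.0
```

Call:
{"fn": "servo_tool", "kwargs": {"targets": [{"hand":1,"x":0.003,"y":0.02,"z":0,"roll":0},{"hand":1,"x":0.004,"y":0.036,"z":0,"roll":0},{"hand":1,"x":0.006,"y":0.048,"z":0,"roll":0},{"hand":1,"x":0.006,"y":0.048,"z":0,"roll":0}]}}

```text
time: 9.22
tool_pos: [0.51, 0.0598, 0.0137]
tcp_rot: [2.22, 2.22, 0.003]
wrist_force: [0.3, -0.5, 0.2]
width: -0.002
grip_force: 0.0
```

Call:
{"fn": "servo_tool", "kwargs": {"targets": [{"hand":1,"x":0.001,"y":0.006,"z":0,"roll":0},{"hand":1,"x":0.002,"y":0.012,"z":0,"roll":0},{"hand":1,"x":0.002,"y":0.016,"z":0,"roll":0},{"hand":1,"x":0.002,"y":0.016,"z":0,"roll":0}]}}

```text
time: 9.55
tool_pos: [0.515, 0.0606, 0.013]
tcp_rot: [-2.221, -2.221, 0.0]
wrist_force: [-0.6, 0.4, 0.2]
width: 0.001
grip_force: 0.4
```

Call:
{"fn": "servo_tool", "kwargs": {"targets": [{"hand":1,"x":0.001,"y":0.006,"z":0,"roll":0},{"hand":1,"x":0.002,"y":0.012,"z":0,"roll":0},{"hand":1,"x":0.002,"y":0.016,"z":0,"roll":0},{"hand":1,"x":0.002,"y":0.016,"z":0,"roll":0}]}}

```text
time: 9.88
tool_pos: [0.5214, 0.0614, 0.0128]
tcp_rot: [-2.22, -2.22, 0.005]
wrist_force: [-5.4, -0.5, 4.5]
width: -0.002
grip_force: 2.9
```

Call:
{"fn": "servo_tool", "kwargs": {"targets": [{"hand":1,"x":0.001,"y":0.006,"z":0,"roll":0},{"hand":1,"x":0.001,"y":0.01,"z":0,"roll":0},{"hand":1,"x":0.001,"y":0.01,"z":0,"roll":0}]}}

```text
time: 10.13
tool_pos: [0.5215, 0.0615, 0.0119]
tcp_rot: [-2.215, -2.216, 0.016]
wrist_force: [-16.4, -0.2, 13.9]
width: -0.0
grip_force: 8.6
```

Run:
```python
from h import *
from workcell import read_camera
import cv2
s=bot.read_state();print(s['tool_pos'],s['wrist_force'])
im=read_camera("side");cv2.imwrite("pics/s6.png",im[:,:,::-1])
# dark-pixel leftmost column per row around the latches
for n,(r0,r1,c0,c1) in dict(L=(196,226,215,250),R=(260,292,235,265)).items():
    g=im[r0:r1,c0:c1].max(2)<60
    print(n,[(r0+i,c0+np.where(w)[0].min(),c0+np.where(w)[0].max()) for i,w in enumerate(g) if w.any()][::3])
for n,y in(('L',.1),('R',-.1)):
  for t in(0,.3):print(n,t,[proj('side',W(-.109-.047*np.sin(t),y+d,.014+.047*np.cos(t))).round(1) for d in(.022,-.022)])
```

```text
[0.52151191 0.06150207 0.01193233] [-16.35217747  -0.17117458  13.94412568]
L [(196, np.int64(215), np.int64(244)), (199, np.int64(216), np.int64(242)), (202, np.int64(224), np.int64(239)), (205, np.int64(224), np.int64(240)), (208, np.int64(225), np.int64(241)), (211, np.int64(225), np.int64(239)), (214, np.int64(234), np.int64(240)), (217, np.int64(235), np.int64(241)), (220, np.int64(237), np.int64(242)), (223, np.int64(237), np.int64(242))]
R [(260, np.int64(254), np.int64(256)), (266, np.int64(248), np.int64(257)), (269, np.int64(249), np.int64(258)), (272, np.int64(250), np.int64(259)), (275, np.int64(251), np.int64(260)), (278, np.int64(252), np.int64(260)), (281, np.int64(253), np.int64(260)), (284, np.int64(254), np.int64(259)), (287, np.int64(256), np.int64(260)), (290, np.int64(258), np.int64(261))]
L 0 [array([233.9, 198.5]), array([237.7, 210. ])]
L 0.3 [array([228. , 200.1]), array([231.6, 211.7])]
R 0 [array([254.6, 260.7]), array([260.5, 278.5])]
R 0.3 [array([247.4, 262.8]), array([252.9, 280.8])]
```

The arm stalled at 16 N. I'll retreat clear and check the latch numerically by dark-pixel extents.

Call:
{"fn": "servo_tool", "kwargs": {"targets": [{"hand":1,"x":-0.005,"y":-0.04,"z":0,"roll":0},{"hand":1,"x":-0.01,"y":-0.09,"z":0,"roll":0},{"hand":1,"x":-0.01,"y":-0.1,"z":-0.08,"roll":0},{"hand":1,"x":-0.01,"y":-0.1,"z":-0.16,"roll":0},{"hand":1,"x":-0.01,"y":-0.1,"z":-0.2,"roll":0},{"hand":1,"x":-0.01,"y":-0.1,"z":-0.2,"roll":0}]}}

```text
time: 10.68
tool_pos: [0.4832, 0.0574, 0.1194]
tcp_rot: [2.216, 2.216, 0.015]
wrist_force: [0.9, -0.3, 0.2]
width: -0.002
grip_force: 0.0
```

```bash
cat > m.py <<'E'
from h import *
from workcell import read_camera
import cv2,sys
s=bot.read_state();print(s['tool_pos'])
def show(im):
  for n,(r0,r1,c0,c1) in dict(L=(192,228,212,250),R=(256,296,235,268)).items():
    g=im[r0:r1,c0:c1].max(2)<60
    print(n,*[(r0+i,int(c0+np.where(w)[0].min()),int(c0+np.where(w)[0].max()),int(w.sum())) for i,w in enumerate(g) if w.any()][::2])
  hsv=cv2.cvtColor(im,cv2.COLOR_RGB2HSV);m=cv2.inRange(hsv,(105,120,40),(128,255,255))[140:330,220:400]
  p=np.argwhere(m)[:,::-1]+[220,140];print('tub corner lowest',p[p[:,1].argmax()],'left/right',p[:,0].min(),p[:,0].max())
show(cv2.imread("pics/side0.png")[:,:,::-1])
im=read_camera("side");cv2.imwrite(sys.argv[1],im[:,:,::-1]);show(im)
E
python3 m.py pics/s7.png
```

```text
[0.48324286 0.05738473 0.11939724]
L (201, 230, 230, 1) (203, 228, 231, 4) (205, 228, 231, 4) (207, 229, 232, 4) (209, 230, 233, 4) (211, 230, 235, 6) (213, 231, 237, 7) (215, 232, 238, 7) (217, 233, 239, 7) (219, 235, 238, 4) (221, 236, 239, 4) (223, 237, 239, 3) (227, 244, 245, 2)
R (256, 242, 254, 13) (258, 242, 255, 14) (260, 254, 256, 3) (265, 248, 256, 8) (267, 249, 257, 7) (269, 249, 257, 8) (271, 249, 258, 8) (273, 250, 256, 7) (275, 251, 256, 6) (277, 251, 260, 9) (279, 252, 257, 6) (281, 253, 258, 6) (283, 253, 258, 6) (285, 254, 259, 6) (287, 256, 259, 4) (289, 257, 260, 4) (291, 258, 261, 4) (293, 259, 261, 3)
tub corner lowest [270 310] left/right 237 376
L (199, 238, 238, 1) (201, 235, 239, 5) (203, 235, 239, 5) (205, 235, 240, 6) (207, 235, 241, 7) (209, 235, 241, 7) (211, 235, 239, 5) (213, 234, 239, 6) (215, 235, 241, 7) (217, 235, 241, 7) (219, 236, 242, 7) (221, 237, 241, 5) (223, 237, 242, 5) (227, 244, 245, 2)
R (256, 242, 254, 13) (258, 242, 255, 14) (260, 254, 256, 3) (265, 248, 256, 8) (267, 249, 257, 7) (269, 249, 258, 9) (271, 249, 258, 9) (273, 250, 256, 7) (275, 251, 260, 8) (277, 251, 260, 10) (279, 252, 257, 6) (281, 252, 260, 8) (283, 253, 258, 6) (285, 254, 259, 6) (287, 256, 260, 5) (289, 257, 260, 4) (291, 258, 261, 4) (293, 259, 262, 4)
tub corner lowest [270 310] left/right 237 373
```

The left latch is now upright (outer column 235, up from 228, predicted home ≈ 234), the case hasn't moved, and the right latch is unchanged. I'll check hammer clearance for the right side.

Run:
```python
from h import *
for p in((137,130),(131,165),(125,197),(108,203),(141,203)):print(p,plane('scene',*p,.015).round(3))
print(W(-.175,-.105,0),W(-.124,-.105,0),bot.read_state()['tool_pos'])
```

```text
(137, 130) [ 0.482 -0.35   0.015]
(131, 165) [ 0.601 -0.314  0.015]
(125, 197) [ 0.699 -0.287  0.015]
(108, 203) [ 0.727 -0.323  0.015]
(141, 203) [ 0.704 -0.238  0.015]
[ 0.49582827 -0.15419454  0.        ] [ 0.54646151 -0.14808922  0.        ] [0.48155634 0.05724029 0.11679654]
```

Call:
{"fn": "servo_tool", "kwargs": {"targets": [{"hand":1,"x":-0.08,"y":0,"z":0,"roll":0},{"hand":1,"x":-0.16,"y":0,"z":0,"roll":0},{"hand":1,"x":-0.24,"y":0.01,"z":0,"roll":0},{"hand":1,"x":-0.32,"y":0.02,"z":0,"roll":0},{"hand":1,"x":-0.4,"y":0.028,"z":0,"roll":0},{"hand":1,"x":-0.422,"y":0.028,"z":0,"roll":0},{"hand":1,"x":-0.422,"y":0.028,"z":0.08,"roll":0},{"hand":1,"x":-0.422,"y":0.028,"z":0.15,"roll":0},{"hand":1,"x":-0.422,"y":0.028,"z":0.2,"roll":0},{"hand":1,"x":-0.422,"y":0.028,"z":0.2,"roll":0}]}}

```text
time: 11.57
tool_pos: [0.4855, -0.1516, 0.006]
tcp_rot: [-2.213, -2.212, 0.009]
wrist_force: [-1.1, 0.9, -1.7]
width: 0.002
grip_force: 0.0
```

Call:
{"fn": "servo_tool", "kwargs": {"targets": [{"hand":1,"x":0.003,"y":0.02,"z":0,"roll":0},{"hand":1,"x":0.005,"y":0.04,"z":0,"roll":0},{"hand":1,"x":0.006,"y":0.056,"z":0,"roll":0},{"hand":1,"x":0.007,"y":0.06,"z":0,"roll":0},{"hand":1,"x":0.007,"y":0.06,"z":0,"roll":0}]}}

```text
time: 11.98
tool_pos: [0.5251, -0.1508, 0.0152]
tcp_rot: [2.218, 2.22, 0.003]
wrist_force: [-0.7, -0.6, -0.8]
width: -0.004
grip_force: 0.0
```

Call:
{"fn": "servo_tool", "kwargs": {"targets": [{"hand":1,"x":0.001,"y":0.008,"z":0,"roll":0},{"hand":1,"x":0.002,"y":0.016,"z":0,"roll":0},{"hand":1,"x":0.003,"y":0.024,"z":0,"roll":0},{"hand":1,"x":0.004,"y":0.032,"z":0,"roll":0},{"hand":1,"x":0.004,"y":0.032,"z":0,"roll":0}]}}

```text
time: 12.4
tool_pos: [0.5386, -0.1485, 0.0133]
tcp_rot: [2.221, 2.221, 0.0]
wrist_force: [0.8, -0.7, 0.5]
width: -0.005
grip_force: 0.3
```

Call:
{"fn": "servo_tool", "kwargs": {"targets": [{"hand":1,"x":0.001,"y":0.006,"z":0,"roll":0},{"hand":1,"x":0.001,"y":0.012,"z":0,"roll":0},{"hand":1,"x":0.002,"y":0.016,"z":0,"roll":0},{"hand":1,"x":0.002,"y":0.016,"z":0,"roll":0}]}}

```text
time: 12.73
tool_pos: [0.5455, -0.1476, 0.0129]
tcp_rot: [-2.22, -2.221, 0.002]
wrist_force: [-4.4, -0.9, 3.1]
width: 0.002
grip_force: 1.9
```

Call:
{"fn": "servo_tool", "kwargs": {"targets": [{"hand":1,"x":0.001,"y":0.006,"z":0,"roll":0},{"hand":1,"x":0.001,"y":0.01,"z":0,"roll":0},{"hand":1,"x":0.001,"y":0.01,"z":0,"roll":0}]}}

```text
time: 12.98
tool_pos: [0.5458, -0.1474, 0.0128]
tcp_rot: [-2.215, -2.217, 0.012]
wrist_force: [-16.4, -2.7, 13.7]
width: -0.002
grip_force: 8.8
```

Call:
{"fn": "servo_tool", "kwargs": {"targets": [{"hand":1,"x":-0.005,"y":-0.04,"z":0,"roll":0},{"hand":1,"x":-0.01,"y":-0.09,"z":0,"roll":0},{"hand":1,"x":-0.01,"y":-0.1,"z":-0.08,"roll":0},{"hand":1,"x":-0.01,"y":-0.1,"z":-0.16,"roll":0},{"hand":1,"x":-0.01,"y":-0.1,"z":-0.24,"roll":0},{"hand":1,"x":-0.01,"y":-0.1,"z":-0.28,"roll":0},{"hand":1,"x":0.06,"y":-0.1,"z":-0.3,"roll":0},{"hand":1,"x":0.14,"y":-0.1,"z":-0.3,"roll":0},{"hand":1,"x":0.22,"y":-0.1,"z":-0.3,"roll":0},{"hand":1,"x":0.22,"y":-0.1,"z":-0.3,"roll":0}]}}

```text
time: 13.82
tool_pos: [0.5015, -0.0312, 0.1638]
tcp_rot: [-2.216, -2.225, -0.007]
wrist_force: [0.9, -0.1, -0.1]
width: 0.004
grip_force: 0.0
```

```bash
python3 m.py pics/s8.png
python3 - <<'E'
import cv2,numpy as np
a=cv2.imread('pics/side0.png').astype(int);b=cv2.imread('pics/s8.png').astype(int)
for n,(x0,x1,y0,y1) in dict(packet=(190,228,232,272),hammer=(230,390,320,384),can=(222,258,125,190)).items():
    d=abs(a-b).max(2)[y0:y1,x0:x1];print(n,(d>40).mean().round(3))
E
```

```text
[ 0.50154224 -0.0312291   0.16380204]
L (201, 230, 230, 1) (203, 228, 231, 4) (205, 228, 231, 4) (207, 229, 232, 4) (209, 230, 233, 4) (211, 230, 235, 6) (213, 231, 237, 7) (215, 232, 238, 7) (217, 233, 239, 7) (219, 235, 238, 4) (221, 236, 239, 4) (223, 237, 239, 3) (227, 244, 245, 2)
R (256, 242, 254, 13) (258, 242, 255, 14) (260, 254, 256, 3) (265, 248, 256, 8) (267, 249, 257, 7) (269, 249, 257, 8) (271, 249, 258, 8) (273, 250, 256, 7) (275, 251, 256, 6) (277, 251, 260, 9) (279, 252, 257, 6) (281, 253, 258, 6) (283, 253, 258, 6) (285, 254, 259, 6) (287, 256, 259, 4) (289, 257, 260, 4) (291, 258, 261, 4) (293, 259, 261, 3)
tub corner lowest [270 310] left/right 237 376
L (192, 237, 237, 1) (194, 237, 237, 1) (196, 236, 243, 4) (198, 236, 239, 3) (200, 235, 240, 6) (202, 235, 239, 5) (204, 235, 240, 6) (206, 235, 240, 6) (208, 235, 241, 7) (210, 235, 239, 5) (212, 235, 239, 5) (214, 235, 240, 6) (216, 235, 241, 7) (218, 236, 241, 6) (220, 237, 241, 5) (222, 237, 241, 5) (224, 238, 240, 3)
R (256, 242, 254, 13) (258, 242, 255, 14) (260, 254, 256, 3) (262, 254, 259, 6) (264, 255, 260, 6) (266, 255, 261, 7) (268, 255, 261, 7) (270, 255, 262, 8) (272, 254, 263, 10) (274, 255, 263, 9) (276, 255, 264, 10) (278, 254, 261, 8) (280, 255, 261, 7) (282, 255, 262, 8) (284, 256, 262, 7) (286, 257, 262, 6) (288, 257, 262, 6) (290, 258, 263, 6) (292, 258, 261, 4) (294, 259, 259, 1)
tub corner lowest [270 310] left/right 237 373
packet 0.0
hammer 0.0
can 0.764
```

Both latches measure home (left column 235, right 254, predicted 234 and 255), and both stalled at 16 N in symmetric positions. The case corner, packet and hammer are unchanged. The can comparison differs because the arm is in that part of the view. I'll hand the job in.

```bash
python3 -c "
from workcell import ticket;print(ticket.finish_job())"
```

```text
the job is handed in; nothing more can be done
None
```

I shut the lid first, then pushed both latches home, and handed the job in at about 14 s. Camera measurements put the latches home and the case, packet and hammer unmoved; I didn't re-measure the can (arm in view) or the jar, and no verdict was returned.

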